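# Unclip a battery pack from its charger in a woodcarver's shop

## Task

Take the charged battery pack off the charger: keep its orange release cap pressed down while you slide the pack out of the rails, towards its open end, without forcing it against the catch. Then set it down gently, upright and flat inside the wooden tray, let go, and leave the gouge, the bowl and the mallet where they are.

Things in the scene. Friction and masses are not known exactly. Their poses are not given: they have to be found in the camera images.
- charger: Black charger fixed to the bench, base 130 x 110 mm, 20 mm high. Origin: centre of its underside, right below the centre of the clipped pack. x points to its closed end (end wall 60 mm high at x = 53 to 67 mm), y across, z up. The pack slides out along the charger's own -x.
- rails_open_end (a point): Open end of the charger's two grey rails, midway between them, 30 mm above the bench. Rails: x = -5 to 42 mm, y = +-33 to 47 mm, up to z = 38 mm in the charger's frame. Their lips overhang the pack's flanges: play 2 mm to each side, 2.5 mm upward, so the pack cannot be lifted out. It is free once it has slid more than 45 mm.
- catch_mid (a point): Middle of the underside of the charger's fixed catch: a grey bridge across y over the pack, x = 22 to 32 mm, z = 59.5 to 67.5 mm in the charger's frame, 94 mm wide, on legs outside the pack. It blocks the pack's tooth, which stands 2 mm behind it (+x) and overlaps it by 3.5 mm in height.
- pack: Blue battery pack, 100 x 60 x 34 mm, 0.3 to 0.45 kg, loose, clipped in the charger with the charger's axes, its origin 20 mm above the charger's. Origin: centre of its underside; z up. Black flanges at z = 4 to 10 mm, x = 0 to 40 mm make it 74 mm wide. Pinch, press, pull and carry it by its orange cap.
- cap_top (a point): Where the top of the orange release cap is when fully up: over the pack's origin, z = 74 mm. Cap 38 (x) x 26 (y) x 22 mm tall, on a narrower neck; pinch its y sides. Worn: it starts 0 to 6 mm low (not measured) and has 6 to 0 mm of slack left, moving at about 1 N, before it meets the latch. This point stays with the pack, not the cap. Lifted by the cap, the pack hangs with the cap fully up.
- tooth_top (a point): Top of the latch's orange tooth when up, in the pack's frame x = 34 to 40, z = 43 mm; this point stays with the pack. After its slack the cap pushes the tooth down on a spring: it yields from 3 N, plus 1 N per mm. Clear of the catch at 3.5 mm (6.5 N), hard stop at 6 mm (9 N). It springs up when let go: keep it down until the pack has slid 20 mm. Sliding it pressed takes 5 to 10 N.
- tray: Light wooden tray fixed to the bench, 166 (x) x 131 (y) x 28 mm outside, walls 8 mm, floor 8 mm, with a blue lining, open at the top. Origin: centre of its underside; x along its long side, z up. The pack fits flat with its long side along the tray's.
- gouge: Bystander: carving gouge with a wooden handle, 200 mm long, 28 mm thick, lying on the bench between charger and tray. Origin: middle of its length on the bench; x towards the blade.
- bowl: Bystander: pale blue ceramic bowl, 100 mm wide, 45 mm high. Origin: centre of its underside.
- mallet: Bystander: round dark wooden carver's mallet standing on its head, 72 mm wide, 175 mm high. Origin: centre of its underside.

How it is judged:
By the outcome, as a careful person would: the job done as asked, in the order asked, and still so for the second after the job is handed in, with the robot touching nothing.
It also fails if it takes over 64 s, if anything falls off the work surface, if the arm or the gripper's body presses on something with over 40 N, if the wrist force passes 120 N, or if a joint passes its speed limit or range.

## Robot

A 6-joint arm with a two-finger parallel gripper is mounted at the origin on the work surface. World frame = base frame: x ahead of the robot, y to its left, z up, the work surface at z = 0. Lengths are in m, angles in degrees, forces in N, time in s.
With the tool pointing down it reaches from about 0.35 to 0.875 m from the base axis. Payload 4.2 kg.
Tool frame: the origin (TCP) lies midway between the tips of the shut fingers; the grasp point (between the pads) lies 19 mm behind it; z points along the fingers, y is the line along which they close (so a half turn about z gives the same grasp; the last joint's range is limited). The gripper opens to 87 mm and grips with 3 to 60 N. Pads are 19 mm wide; open, the fingers measure 117 mm over their backs; the gripper's body (75 mm by 190 mm) begins 51 mm behind the grasp point.
Start: joints at [-58.064, 22.042, 0.453, 0, -68.411, -14.817], TCP at [0.184, -0.597, 0.223] pointing down, gripper open.
Joint ranges: [-179.83, 179.83], [-69.29, 118.12], [-61.27, 80.66], [-181.25, 117.63], [-171.15, -9.14], [-177.46, 177.46]. Speed limits (degrees/s): [159.86, 159.86, 180, 180, 180, 180].

## Interface

Orientations are given as a 3x3 rotation matrix whose columns are the frame's x, y, z axes.
In Python, from station import * gives the robot as it stands. The module is installed in compiled form; this text tells all that it offers.
- The arm moves only by the tool servo_tool, never from a script. Its argument "deltas" is a list of rows, each an object of numbers: "tx", "ty", "tz": the shift along the tool's x, y, z in mm; "ax", "ay", "az": the turn, a rotation vector about the tool's x, y, z in rad; "claw": the finger opening in mm, from 0 to 87. In form: [{"tx": .., "ty": .., "tz": .., "ax": .., "ay": .., "az": .., "claw": ..}, ...]. A call has 1 to 12 rows; each row is the pose to reach, as a shift and turn from the pose commanded when the call began, along the tool's axes at that moment; what a row does not reach only later rows make up. A row lasts 1/12 s, in which the tool goes at most 41.7 mm and 7.16 degrees, less where a joint would pass 70% of its speed; a pose out of reach is approached as far as the arm can. A call with a gripper value outside its range is refused whole. The fingers move at their own pace and stop on an object; the grip force is fixed at half the most. Time passes only in rows, so rows that repeat a pose let the fingers close. It gives the time, the measured TCP pose, the force, the opening and the grip force at its end, in the units of the state.
- sense(): the state, without advancing time (a new reading comes with each control period).
- capture(name): name is "side" or "top" or "wrist"; returns the picture (384x512x3 uint8, blue, green, red); there is no depth.
- calibration(name): a dict with "fx", "fy", "cx", "cy" (pixels), "dist" ([k1, k2, p1, p2, k3] as OpenCV has them; the pictures are not rectified), "cam_to_world" (4x4, takes a point from camera to world coordinates); the wrist camera has in their place "hand_eye" (4x4, takes a point from camera to tool coordinates, whose origin is the TCP and whose axes are the flange's). Camera axes: x right, y down, z forward; pixel columns grow to the right and rows downward; lengths in m; the calibration is good to about 2 mm. A picture is of the moment at which its call begins: read the wrist's pose just before it. calibration takes no time and is no camera call.
- finish_job(): hands the job in; it is judged then, once.
Trained networks look in the newest picture that a camera, given by its name, has taken for a name from the list of things; names that differ only in an ending like _2 or _b are one class to them, and where a whole thing is asked for, a point or a joint stands for the part that bears it (a point fixed in the world has none). Each returns a list of dicts, best first, with "confidence" (0 to 1); they miss things now and then, are a little off and sometimes report something else, mostly with a low value. They report only what shows in the picture. A call takes as long as a camera call.
- recognise(label, camera): "xyz" ([x, y, z] in m, in the coordinates of the camera as it stood for that picture, good to about 4 mm: the middle of the surface that is visible of it).
- trace(label, camera): "mask" (384x512 bool, what is visible of it).
The state is a dict: "time_s": time; "joints": joint angles; "joint_velocities": joint speeds; "effort": joint torques, N m; "tcp_pos": TCP position; "ee_rot": TCP orientation; "wrist_force": force on the tool from outside, world axes, zero at the start; "moment": the same for the moment, N m; "gripper_width": opening from 0.0 (shut) to 1.0 (fully open); "gripper_force": force on a finger pad.
Only numpy, scipy, OpenCV 4.12 (cv2) and the standard library are available. Lean on these libraries where they do the work, as an engineer would, in place of code of your own. Each camera call takes 0.05 s, during which the arm holds its last target. There are 200 camera calls.

## Working session

There is one attempt and no reset: what is moved stays moved. The work goes in short steps, Python scripts to look and compute and a tool call to move; the robot and the scene stay as the last step left them, time stands still between calls to the robot, and variables do not carry over. Pictures are saved under pics/ and viewed, at most 11 in all, crops included, and the job is handed in when it is done.

Besides the shell and the picture viewer there is one more tool, called after "Request:" as a command line: name --argument value ..., lists and objects as JSON in quotes. servo_tool: Moves the arm, as the interface text tells. Its arguments: {"type":"object","properties":{"deltas":{"type":"array","items":{"type":"object","properties":{"tx":{"type":"number"},"ty":{"type":"number"},"tz":{"type":"number"},"ax":{"type":"number"},"ay":{"type":"number"},"az":{"type":"number"},"claw":{"type":"number"}}}}},"required":["deltas"]}

```bash
mkdir -p pics
cat > h.py <<'E'
from station import *
import numpy as np, cv2
np.set_printoptions(precision=4,suppress=True)
def cw(name,s=None):
    c=calibration(name)
    if 'cam_to_world' in c: return np.array(c['cam_to_world'])
    s=s or sense(); T=np.eye(4); T[:3,:3]=np.array(s['ee_rot']); T[:3,3]=s['tcp_pos']
    return T@np.array(c['hand_eye'])
def K(name):
    c=calibration(name); return np.array([[c['fx'],0,c['cx']],[0,c['fy'],c['cy']],[0,0,1.]]),np.array(c['dist'],float)
def proj(name,P,T):
    k,d=K(name); Pc=(np.linalg.inv(T)@np.c_[np.atleast_2d(P),np.ones(len(np.atleast_2d(P)))].T)[:3].T
    return cv2.projectPoints(Pc,np.zeros(3),np.zeros(3),k,d)[0].reshape(-1,2)
def ray(name,uv,T):
    k,d=K(name); n=cv2.undistortPoints(np.array(uv,float).reshape(-1,1,2),k,d).reshape(-1,2)
    D=np.c_[n,np.ones(len(n))]@T[:3,:3].T; return T[:3,3],D
def atz(name,uv,T,z):
    o,D=ray(name,uv,T); return o+D*((z-o[2])/D[:,2])[:,None]
E
python3 - <<'E'
from h import *
s=sense(); print(s['tcp_pos'],s['ee_rot'],s['wrist_force'],s['time_s'])
for n in ['top','side','wrist']:
    T=cw(n); im=capture(n); cv2.imwrite(f'pics/{n}0.png',im)
    print(n,T)
    for l in ['charger','pack','cap_top','catch_mid','tooth_top','tray','gouge','bowl','mallet']:
        for r in recognise(l,n)[:2]:
            print(n,l,round(r['confidence'],2),(T@np.r_[r['xyz'],1])[:3])
print(sense()['time_s'])
E
```

```text
[ 0.1838 -0.5967  0.2215] [[-0.9557 -0.2942 -0.0007]
 [-0.2942  0.9557  0.002 ]
 [ 0.0001  0.0021 -1.    ]] [ 0.5603 -0.2938 -0.4708] 0.0
top [[ 0.0157 -0.9916  0.1288  0.4635]
 [-0.9997 -0.0177 -0.015   0.0008]
 [ 0.0171 -0.1285 -0.9916  0.8875]
 [ 0.      0.      0.      1.    ]]
top charger 0.78 [ 0.5666 -0.1839  0.0332]
top pack 0.64 [ 0.537  -0.1846  0.0498]
top cap_top 0.81 [ 0.5405 -0.1856  0.0514]
top catch_mid 0.88 [ 0.5654 -0.1841  0.0286]
top catch_mid 0.19 [0.7079 0.0223 0.0917]
top tooth_top 0.76 [ 0.5417 -0.1806  0.0538]
top tray 0.68 [0.5982 0.1855 0.0085]
top tray 0.27 [ 0.5659 -0.1817  0.0328]
top gouge 0.8 [0.3681 0.0066 0.0201]
top gouge 0.32 [ 0.5415 -0.1841  0.0501]
top bowl 0.78 [ 0.6192 -0.0102  0.0174]
top mallet 0.94 [0.71   0.0218 0.0912]
top mallet 0.62 [ 0.5444 -0.184   0.0507]
side [[ 0.6749 -0.3881  0.6276  0.1624]
 [-0.7378 -0.3415  0.5823 -0.3993]
 [-0.0117 -0.856  -0.5168  0.411 ]
 [ 0.      0.      0.      1.    ]]
side charger 0.84 [ 0.5438 -0.2222  0.0198]
side pack 0.73 [0.7066 0.0177 0.0811]
side pack 0.65 [ 0.5302 -0.1943  0.0559]
side cap_top 0.65 [ 0.5266 -0.1962  0.0542]
side catch_mid 0.82 [ 0.5448 -0.2261  0.0203]
side tooth_top 0.95 [ 0.5283 -0.1983  0.0565]
side tray 0.82 [0.591  0.1831 0.0104]
side gouge 0.6 [ 0.3513 -0.0007  0.0195]
side bowl 0.97 [0.6149 0.0041 0.0305]
side mallet 0.84 [0.7117 0.0167 0.0789]
wrist [[-0.2947  0.9096  0.2929  0.1024]
 [ 0.9556  0.2805  0.0903 -0.6214]
 [-0.0001  0.3065 -0.9519  0.3852]
 [ 0.      0.      0.      1.    ]]
1.5
```

View pics/top0.png

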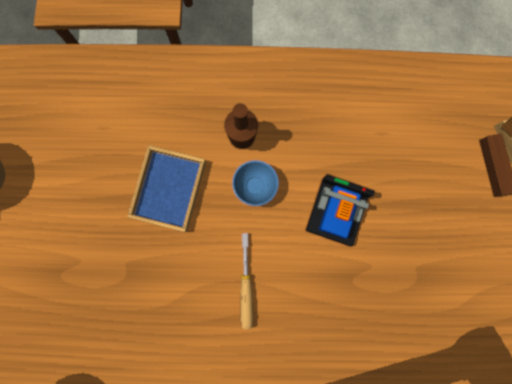

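View pics/side0.png

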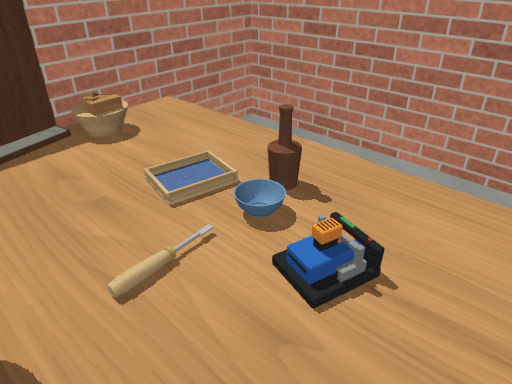

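```bash
cat >> h.py <<'E'
def delta(P,yaw,s=None):
    """print tool-frame deltas: to TCP P with tool z down and tool x azimuth yaw deg (straight-down)"""
    from scipy.spatial.transform import Rotation as R
    s=s or sense(); R0=np.array(s['ee_rot']); c,n=np.cos(np.radians(yaw)),np.sin(np.radians(yaw))
    Rg=np.array([[c,n,0],[n,-c,0],[0,0,-1.]])
    print('d mm',R0.T@(np.array(P)-s['tcp_pos'])*1000,'rot',R.from_matrix(R0.T@Rg).as_rotvec())
E
python3 - <<'E'
from h import *
T=cw('top'); capture('top')
for l,z in [('charger',0.02),('tray',0.028)]:
    m=trace(l,'top')[0]['mask'].astype(np.uint8)
    c=max(cv2.findContours(m,0,1)[0],key=cv2.contourArea).reshape(-1,2)
    W=atz('top',c,T,z)[:,:2].astype(np.float32)*1000
    print(l,cv2.minAreaRect(W),m.sum())
delta([0.545,-0.185,0.24],161)
E
```

```text
charger ((555.250732421875, -194.93568420410156), (120.3764877319336, 137.95333862304688), 71.41442108154297) 1760
tray ((596.12841796875, 185.06466674804688), (137.47544860839844, 165.28121948242188), 77.17735290527344) 4564
d mm [-466.3703  287.7539  -17.4763] rot [ 0.     -0.      0.6304]
```

Request:
servo_tool --deltas '[{"tx": -38, "ty": 24, "tz": -1, "az": 0.053}, {"tx": -76, "ty": 48, "tz": -3, "az": 0.106}, {"tx": -114, "ty": 71, "tz": -5, "az": 0.158}, {"tx": -152, "ty": 95, "tz": -6, "az": 0.21}, {"tx": -190, "ty": 118, "tz": -7, "az": 0.263}, {"tx": -228, "ty": 141, "tz": -9, "az": 0.315}, {"tx": -266, "ty": 165, "tz": -10, "az": 0.368}, {"tx": -304, "ty": 188, "tz": -12, "az": 0.42}, {"tx": -342, "ty": 212, "tz": -13, "az": 0.473}, {"tx": -380, "ty": 235, "tz": -14, "az": 0.525}, {"tx": -418, "ty": 259, "tz": -16, "az": 0.578}, {"tx": -440, "ty": 272, "tz": -17, "az": 0.63}]'

```text
schema error: expected keys tx, ty, tz, ax, ay, az, claw
```

Run:
```python
from h import *
s=sense(); print(s['tcp_pos'],s['ee_rot'],s['joint_velocities'],s['time_s'],s['wrist_force'])
delta([0.545,-0.185,0.24],161.4)
```

```text
[ 0.184  -0.5973  0.2225] [[-0.9557 -0.2944 -0.    ]
 [-0.2944  0.9557  0.    ]
 [ 0.      0.     -1.    ]] [ 0.0391  0.0508 -0.0153  0.1348 -0.0223  0.1187] 1.65 [-0.6821 -0.3885  0.3611]
d mm [-466.3703  287.7539  -17.4763] rot [ 0.     -0.      0.6234]
```

Request:
servo_tool --deltas '[{"tx": -80, "ty": 50, "tz": -3, "ax": 0, "ay": 0, "az": 0.12, "claw": 87}, {"tx": -160, "ty": 99, "tz": -6, "ax": 0, "ay": 0, "az": 0.24, "claw": 87}, {"tx": -466, "ty": 288, "tz": -17, "ax": 0, "ay": 0, "az": 0.623, "claw": 70}, {"tx": -466, "ty": 288, "tz": -17, "ax": 0, "ay": 0, "az": 0.623, "claw": 70}, {"tx": -466, "ty": 288, "tz": -17, "ax": 0, "ay": 0, "az": 0.623, "claw": 70}, {"tx": -466, "ty": 288, "tz": -17, "ax": 0, "ay": 0, "az": 0.623, "claw": 70}, {"tx": -466, "ty": 288, "tz": -17, "ax": 0, "ay": 0, "az": 0.623, "claw": 70}, {"tx": -466, "ty": 288, "tz": -17, "ax": 0, "ay": 0, "az": 0.623, "claw": 70}, {"tx": -466, "ty": 288, "tz": -17, "ax": 0, "ay": 0, "az": 0.623, "claw": 70}, {"tx": -466, "ty": 288, "tz": -17, "ax": 0, "ay": 0, "az": 0.623, "claw": 70}, {"tx": -466, "ty": 288, "tz": -17, "ax": 0, "ay": 0, "az": 0.623, "claw": 70}, {"tx": -466, "ty": 288, "tz": -17, "ax": 0, "ay": 0, "az": 0.623, "claw": 70}]'

```text
time_s: 2.65
tcp_pos: [0.5045, -0.2302, 0.2381]
ee_rot: [[-0.948, 0.318, 0.001], [0.318, 0.948, -0.0], [-0.001, 0.0, -1.0]]
wrist_force: [-0.2, -0.9, -0.4]
gripper_width: 0.805
gripper_force: 0.0
```

Run:
```python
from h import *
s=sense(); print(s['tcp_pos'],s['ee_rot'],s['joint_velocities'],s['time_s'],s['wrist_force'])
delta([0.545,-0.185,0.24],161.4)
```

```text
[ 0.5045 -0.2302  0.2381] [[-0.948   0.3182  0.0008]
 [ 0.3182  0.948  -0.0002]
 [-0.0008  0.     -1.    ]] [ 46.2169  12.2642  18.7908   0.2794  -6.2135 -45.8675] 2.65 [-0.1711 -0.886  -0.3904]
d mm [-24.0226  55.6934  -1.864 ] rot [0.     0.0008 0.0008]
```

Request:
servo_tool --deltas '[{"tx": 0, "ty": 0, "tz": 0, "ax": 0, "ay": 0, "az": 0, "claw": 70}, {"tx": 0, "ty": 0, "tz": 0, "ax": 0, "ay": 0, "az": 0, "claw": 70}, {"tx": 0, "ty": 0, "tz": 0, "ax": 0, "ay": 0, "az": 0, "claw": 70}, {"tx": 0, "ty": 0, "tz": 0, "ax": 0, "ay": 0, "az": 0, "claw": 70}]'

```text
time_s: 2.98
tcp_pos: [0.5028, -0.2326, 0.2376]
ee_rot: [[-0.948, 0.32, -0.0], [0.32, 0.948, 0.0], [0.0, -0.0, -1.0]]
wrist_force: [0.1, 0.1, -0.7]
gripper_width: 0.804
gripper_force: 0.0
```

Run:
```python
from h import *
s=sense(); print(s['tcp_pos'],s['ee_rot'],s['time_s'])
T=cw('wrist'); np.save('T1',T); im=capture('wrist'); cv2.imwrite('pics/w1.png',im)
for l in ['charger','pack','cap_top','catch_mid','tooth_top']:
    for r in recognise(l,'wrist')[:2]:
        print(l,round(r['confidence'],2),(T@np.r_[r['xyz'],1])[:3])
delta([0.545,-0.185,0.24],161.4)
```

```text
[ 0.5028 -0.2326  0.2376] [[-0.9476  0.3196 -0.0004]
 [ 0.3196  0.9476  0.    ]
 [ 0.0003 -0.0001 -1.    ]] 2.9833
charger 0.67 [ 0.5504 -0.2051  0.0245]
cap_top 0.6 [ 0.5298 -0.1875  0.0568]
cap_top 0.47 [ 0.5505 -0.2041  0.0311]
catch_mid 0.57 [ 0.5579 -0.2079  0.0314]
catch_mid 0.35 [0.4288 0.0107 0.0206]
d mm [-24.5542  58.567   -2.2662] rot [ 0.      0.0001 -0.0009]
```

View pics/w1.png

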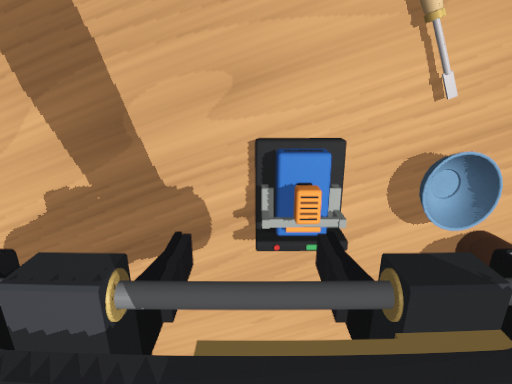

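Request:
servo_tool --deltas '[{"tx": 10, "ty": 35, "tz": 0, "ax": 0, "ay": 0, "az": 0, "claw": 70}, {"tx": 20, "ty": 70, "tz": 0, "ax": 0, "ay": 0, "az": 0, "claw": 70}, {"tx": 30, "ty": 95, "tz": 0, "ax": 0, "ay": 0, "az": 0, "claw": 70}, {"tx": 30, "ty": 95, "tz": 0, "ax": 0, "ay": 0, "az": 0, "claw": 70}, {"tx": 30, "ty": 95, "tz": 0, "ax": 0, "ay": 0, "az": 0, "claw": 70}, {"tx": 30, "ty": 95, "tz": 0, "ax": 0, "ay": 0, "az": 0, "claw": 70}]'

```text
time_s: 3.78
tcp_pos: [0.5053, -0.1326, 0.2378]
ee_rot: [[-0.948, 0.319, 0.0], [0.319, 0.948, -0.0], [-0.0, -0.0, -1.0]]
wrist_force: [0.2, 0.4, 0.7]
gripper_width: 0.807
gripper_force: 0.0
```

Run:
```python
from h import *
s=sense(); print(s['tcp_pos'],s['time_s'])
T=cw('wrist'); np.save('T2',T); im=capture('wrist'); cv2.imwrite('pics/w2.png',im)
a=cv2.resize(cv2.imread('pics/w1.png')[125:265,235:370],None,fx=3.5,fy=3.5,interpolation=cv2.INTER_CUBIC)
c=proj('wrist',[[0.545,-0.19,0.05]],T)[0].astype(int); print(c)
x0,y0=max(c[0]-55,0),max(c[1]-75,0); print(x0,y0)
b=cv2.resize(im[y0:y0+140,x0:x0+110],None,fx=3.5,fy=3.5,interpolation=cv2.INTER_CUBIC)
cv2.imwrite('pics/c1.png',np.hstack([a[:490,:430],b[:490,:370]]))
```

```text
[ 0.5053 -0.1326  0.2378] 3.7833
[217 217]
162 142
```

View pics/c1.png

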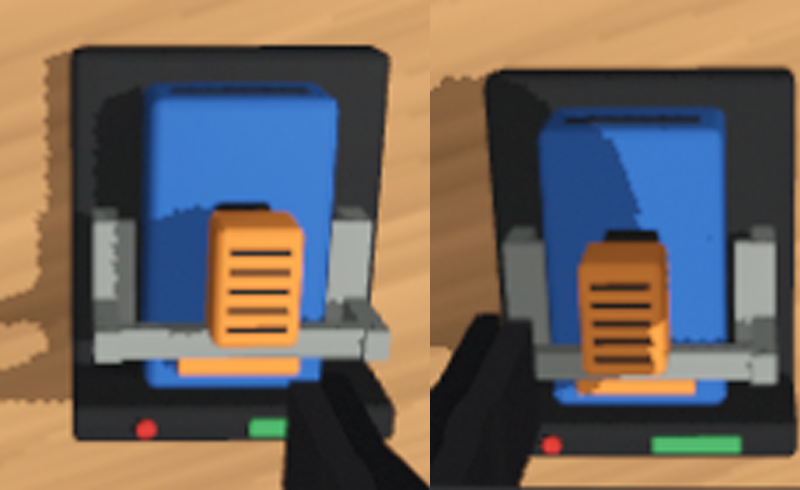

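```bash
cat > fit.py <<'E'
from h import *
from scipy.optimize import least_squares
T=[np.load('T1.npy'),np.load('T2.npy')]; off=[(235,125),(162-430/3.5,142)]
F=[((-65,-55,20),(76,48),(488,72)),((-65,55,20),(388,52),(794,70)),
((-50,-30,54),(148,98),(540,125)),((-50,30,54),(337,98),(724,125)),
((-19,-13,94),(210,226),(581,262)),((-19,13,94),(302,226),(668,262)),((19,-13,94),(210,345),(581,374)),((19,13,94),(298,348),(665,374)),
((32,-47,67.5),(95,362),None),((32,47,67.5),(388,359),(777,383)),((67,-55,60),(75,439),None),((67,55,60),None,(796,455))]
def tri(a,b):
    o1,d1=ray('wrist',a,T[0]);o2,d2=ray('wrist',b,T[1]); t=np.linalg.lstsq(np.c_[d1[0],-d2[0]],o2-o1,rcond=None)[0]
    return (o1+t[0]*d1[0]+o2+t[1]*d2[0])/2
def px(p,i): return np.array(p)/3.5+off[i]
for f in F:
    if f[1] and f[2]: print(f[0],tri(px(f[1],0),px(f[2],1))*1000)
def res(q):
    c,n=np.cos(q[2]),np.sin(q[2]); r=[]
    for P,*ob in F:
        p=np.array(P,float)
        if p[2]==94: p[2]-=q[3]
        w=np.array([q[0]+c*p[0]-n*p[1],q[1]+n*p[0]+c*p[1],p[2]+q[4]])/1000
        for i in (0,1):
            if ob[i]: r.append((proj('wrist',w,T[i])[0]-px(ob[i],i)))
    return np.concatenate(r)
s=least_squares(res,[550,-190,-.33,0,0],loss='soft_l1'); print(s.x,np.degrees(s.x[2])); print(res(s.x).reshape(-1,2))
E
python3 fit.py
```

```text
(-65, -55, 20) [ 474.316  -218.9076   16.0095]
(-65, 55, 20) [ 509.1005 -117.3623   13.9595]
(-50, -30, 54) [ 492.7516 -201.0585   44.3808]
(-50, 30, 54) [ 511.7545 -143.6294   45.4339]
(-19, -13, 94) [ 529.1784 -195.405    80.6761]
(-19, 13, 94) [ 536.9077 -169.586    83.1714]
(19, -13, 94) [ 561.0755 -206.1695   90.5566]
(19, 13, 94) [ 569.4465 -181.4642   91.4554]
(32, 47, 67.5) [ 594.1576 -153.0902   68.8206]
[ 550.9281 -188.3613   -0.3219    4.583    -6.0522] -18.442170705016032
[[-1.5425 -2.0217]
 [-1.1434 -1.8172]
 [ 0.7048 -3.1682]
 [ 0.9523 -1.5193]
 [ 0.5245  1.3477]
 [-0.0223  2.0796]
 [ 0.3237  1.3074]
 [-0.0003  1.9549]
 [ 1.069   0.8237]
 [-0.0463 -0.1723]
 [-0.1883  0.7577]
 [-0.4999 -0.1923]
 [-0.2678  0.7023]
 [ 1.6974 -0.1363]
 [-1.235  -0.2637]
 [ 1.2652 -0.1247]
 [ 0.2963 -1.1652]
 [-1.9402 -0.6773]
 [-0.3104 -1.546 ]
 [-0.9374  1.0081]
 [ 0.4662  0.3336]]
```

```bash
sed -i 's/return np.concatenate(r)/return np.concatenate(r+[[q[4]\/1.0,0]])/' fit.py
cat >> fit.py <<'E'
q=s.x;c,n=np.cos(q[2]),np.sin(q[2])
delta([q[0]/1000,q[1]/1000,.12],np.degrees(q[2])+180)
S=cw('side'); 
for w in (0,6): print(proj('side',[[(q[0]+c*a-n*b)/1000,(q[1]+n*a+c*b)/1000,(94-w)/1000] for a in(-19,19) for b in (-13,13)],S).round(1).tolist())
print(proj('side',[[(q[0]+c*a-n*b)/1000,(q[1]+n*a+c*b)/1000,z/1000] for a,b,z in((-50,-30,54),(-50,30,54),(-65,-55,20),(67,-55,60))],S).round(1).tolist())
im=cv2.imread('pics/side0.png')[205:305,265:390]; cv2.imwrite('pics/s0c.png',cv2.resize(im,None,fx=6,fy=6,interpolation=cv2.INTER_CUBIC))
E
python3 fit.py | tail -28
```

```text
(32, 47, 67.5) [ 594.1576 -153.0902   68.8206]
[ 549.7815 -188.1079   -0.3211    6.2798   -1.9077] -18.400095244257177
[[-1.676  -2.5017]
 [-2.1233 -2.017 ]
 [ 1.5992 -3.7118]
 [ 0.9535 -1.79  ]
 [ 0.6665  1.0275]
 [-0.8832  2.0728]
 [ 1.12    0.9492]
 [-0.2394  1.9083]
 [ 1.2754  0.4511]
 [-0.5645 -0.325 ]
 [ 0.2219  0.3672]
 [-0.826  -0.3619]
 [-0.0526  0.6091]
 [ 1.2358 -0.039 ]
 [-0.8294 -0.3744]
 [ 0.9827 -0.0423]
 [ 0.3052 -0.6054]
 [-0.9752 -0.1813]
 [-0.3187 -0.7928]
 [-0.9852  1.8153]
 [ 0.5471  1.2914]
 [-1.9077  0.    ]]
d mm [-59.7542 -38.0063 117.7175] rot [-0.0001  0.0002 -0.0038]
[[322.9, 230.4], [311.6, 220.8], [343.8, 222.2], [332.1, 213.2]]
[[322.5, 233.8], [311.3, 224.2], [343.3, 225.5], [331.7, 216.5]]
[[310.2, 267.0], [286.0, 242.8], [310.5, 300.3], [385.5, 245.9]]
```

View pics/s0c.png

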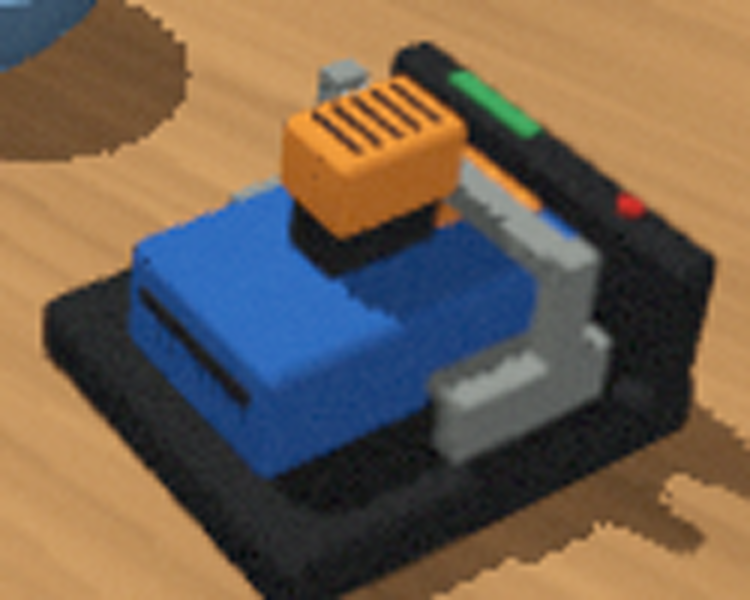

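Request:
servo_tool --deltas '[{"tx": -20, "ty": -13, "tz": 25, "ax": 0, "ay": 0, "az": 0, "claw": 70}, {"tx": -40, "ty": -26, "tz": 50, "ax": 0, "ay": 0, "az": 0, "claw": 70}, {"tx": -60, "ty": -38, "tz": 75, "ax": 0, "ay": 0, "az": 0, "claw": 70}, {"tx": -60, "ty": -38, "tz": 100, "ax": 0, "ay": 0, "az": 0, "claw": 70}, {"tx": -60, "ty": -38, "tz": 108, "ax": 0, "ay": 0, "az": 0, "claw": 70}, {"tx": -60, "ty": -38, "tz": 108, "ax": 0, "ay": 0, "az": 0, "claw": 70}, {"tx": -60, "ty": -38, "tz": 108, "ax": 0, "ay": 0, "az": 0, "claw": 70}, {"tx": -60, "ty": -38, "tz": 108, "ax": 0, "ay": 0, "az": 0, "claw": 70}]'

```text
time_s: 4.5
tcp_pos: [0.551, -0.1878, 0.1316]
ee_rot: [[-0.948, 0.318, 0.003], [0.318, 0.948, -0.001], [-0.003, 0.0, -1.0]]
wrist_force: [0.3, 0.5, 0.4]
gripper_width: 0.805
gripper_force: 0.0
```

Run:
```python
from h import *
s=sense(); print(s['tcp_pos'],s['ee_rot'],s['wrist_force'],s['time_s'])
T=cw('wrist'); np.save('T3',T); im=capture('wrist'); cv2.imwrite('pics/w3.png',im)
sd=capture('side'); cv2.imwrite('pics/s3.png',sd)
b=cv2.resize(sd[150:310,250:400],None,fx=2.4,fy=2.4,interpolation=cv2.INTER_CUBIC)
a=cv2.resize(im[100:330,170:390],None,fx=1.66,fy=1.66,interpolation=cv2.INTER_CUBIC)
print(a.shape,b.shape)
h=min(len(a),len(b)); cv2.imwrite('pics/c3.png',np.hstack([a[:h],b[:h]]))
print(proj('wrist',[s['tcp_pos']],T))
```

```text
[ 0.551  -0.1878  0.1316] [[-0.948   0.3182  0.0033]
 [ 0.3182  0.948  -0.0008]
 [-0.0033  0.0003 -1.    ]] [0.3165 0.5293 0.4208] 4.5
(382, 365, 3) (384, 360, 3)
[[252.7415 249.8325]]
```

View pics/c3.png

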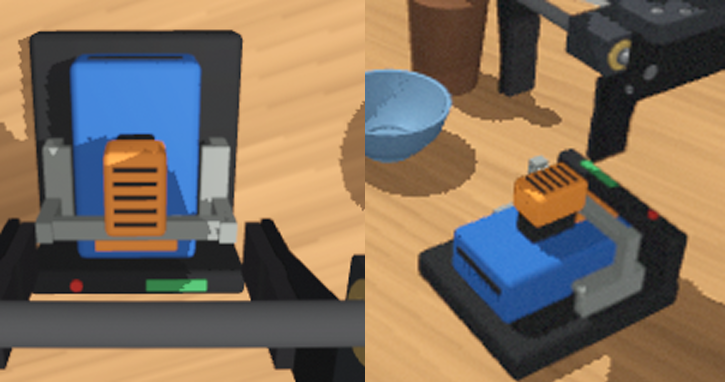

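```bash
cat > fit3.py <<'E'
from h import *
from scipy.optimize import least_squares
T=[np.load(f'T{i}.npy') for i in (1,2,3)]+[cw('side')]; off=[(235,125),(162-430/3.5,142),(170,100),(265,205)]; sc=[3.5,3.5,1.66,6]; nm=['wrist']*3+['side']
F=[((-65,-55,20),(76,48),(488,72),(32,32),None),((-65,55,20),(388,52),(794,70),(241,32),None),
((-50,-30,54),(148,98),(540,125),(73,66),(272,388)),((-50,30,54),(337,98),(724,125),(200,66),(133,250)),
((-19,-13,94),(210,226),(581,262),(105,152),(345,160)),((-19,13,94),(302,226),(668,262),(166,152),(287,113)),((19,-13,94),(210,345),(581,374),(106,236),(466,120)),((19,13,94),(298,348),(665,374),(165,236),(405,73)),
((32,-47,67.5),(95,362),None,(38,243),None),((32,47,67.5),(388,359),(777,383),(236,243),None),((67,-55,60),(75,439),None,(35,292),(714,258)),((67,55,60),None,(796,455),(243,292),(400,45))]
def px(p,i): return np.array(p)/sc[i]+off[i]
def res(q):
    c,n=np.cos(q[2]),np.sin(q[2]); r=[]
    for P,*ob in F:
        p=np.array(P,float)
        if p[2]==94: p[2]-=q[3]
        for i in range(4):
            o=q[4:7] if i<3 else q[7:10]
            w=np.array([q[0]+c*p[0]-n*p[1]+o[0],q[1]+n*p[0]+c*p[1]+o[1],p[2]+o[2]])/1000
            if ob[i]: r.append((proj(nm[i],w,T[i])[0]-px(ob[i],i)))
    return np.concatenate(r+[q[4:10]/2])
s=least_squares(res,[550,-190,-.33,3]+[0]*6,loss='soft_l1'); q=s.x; print(q,np.degrees(q[2]))
r=res(q)[:-6].reshape(-1,2); k=0
for P,*ob in F:
    print(P,end=' ')
    for i in range(4):
        if ob[i]: print(i+1,r[k].round(1),end=' ');k+=1
    print()
E
python3 fit3.py
```

```text
Traceback (most recent call last):
  File "fit3.py", line 19, in <module>
    s=least_squares(res,[550,-190,-.33,3]+[0]*6,loss='soft_l1'); q=s.x; print(q,np.degrees(q[2]))
  File "fit3.py", line 17, in res
    if ob[i]: r.append((proj(nm[i],w,T[i])[0]-px(ob[i],i)))
                        ~~~~^^^^^^^^^^^^^^
  File "h.py", line 12, in proj
    k,d=K(name); Pc=(np.linalg.inv(T)@np.c_[np.atleast_2d(P),np.ones(len(np.atleast_2d(P)))].T)[:3].T
        ~^^^^^^
  File "h.py", line 10, in K
    c=calibration(name); return np.array([[c['fx'],0,c['cx']],[0,c['fy'],c['cy']],[0,0,1.]]),np.array(c['dist'],float)
ValueError: time passes only in moves, steps and waits
```

```bash
sed -i 's/^def K(name)/from functools import lru_cache\n@lru_cache\ndef K(name)/' h.py; python3 fit3.py
```

```text
[ 550.544  -188.4553   -0.3194    3.8603    0.7982   -0.061    -7.1427
   -0.7982    0.061    -2.9903] -18.29761432649297
(-65, -55, 20) 1 [-1.7 -1.7] 2 [-1.1 -1.5] 3 [-1.2 -2.4] 
(-65, 55, 20) 1 [ 0.3 -3. ] 2 [ 0.8 -1.5] 3 [ 1. -3.] 
(-50, -30, 54) 1 [0.3 1.6] 2 [0.1 2.3] 3 [-0.9  0.3] 4 [-0.1 -1. ] 
(-50, 30, 54) 1 [-0.   1.4] 2 [-0.1  2. ] 3 [ 0.5 -0.1] 4 [-1.1 -2.2] 
(-19, -13, 94) 1 [0.9 1.2] 2 [-0.   0.1] 3 [-0.1  1.1] 4 [0.1 2.7] 
(-19, 13, 94) 1 [-0.3  1. ] 2 [-0.5  0. ] 3 [0.8 0.9] 4 [-1.5  0.9] 
(19, -13, 94) 1 [-0.3  1. ] 2 [1.8 0.1] 3 [0.6 0.1] 4 [0.8 1.1] 
(19, 13, 94) 1 [-1.3 -0. ] 2 [1.3 0.1] 3 [ 0.8 -0. ] 4 [-0.7 -0.2] 
(32, -47, 67.5) 1 [ 0.3 -1.1] 3 [ 1.6 -2.2] 
(32, 47, 67.5) 1 [-2.2 -0.8] 2 [-0.3 -1.7] 3 [-1.6 -2.6] 
(67, -55, 60) 1 [-0.8  1. ] 3 [-1.6  0.6] 4 [ 1.3 -0.5] 
(67, 55, 60) 2 [0.6 0.1] 3 [-0.2  0.1] 4 [ 4.4 -2. ]
```

Request:
servo_tool --deltas '[{"tx": 0, "ty": 0, "tz": 15, "ax": 0, "ay": 0, "az": 0, "claw": 60}, {"tx": 0, "ty": 0, "tz": 30, "ax": 0, "ay": 0, "az": 0, "claw": 60}, {"tx": 0, "ty": 0, "tz": 45, "ax": 0, "ay": 0, "az": 0, "claw": 60}, {"tx": 0, "ty": 0, "tz": 56, "ax": 0, "ay": 0, "az": 0, "claw": 60}, {"tx": 0, "ty": 0, "tz": 63, "ax": 0, "ay": 0, "az": 0, "claw": 60}, {"tx": 0, "ty": 0, "tz": 63, "ax": 0, "ay": 0, "az": 0, "claw": 50}, {"tx": 0, "ty": 0, "tz": 63, "ax": 0, "ay": 0, "az": 0, "claw": 40}, {"tx": 0, "ty": 0, "tz": 63, "ax": 0, "ay": 0, "az": 0, "claw": 32}]'

```text
time_s: 5.27
tcp_pos: [0.5509, -0.1876, 0.0676]
ee_rot: [[-0.948, 0.318, 0.002], [0.318, 0.948, -0.0], [-0.002, 0.0, -1.0]]
wrist_force: [-0.5, 0.0, -0.2]
gripper_width: 0.543
gripper_force: 0.0
```

Run:
```python
from h import *
im=capture('side'); s=sense(); print(s['tcp_pos'],s['ee_rot'],s['wrist_force'],s['gripper_width'])
cv2.imwrite('pics/s4c.png',cv2.resize(im[140:310,250:400],None,fx=3.5,fy=3.5,interpolation=cv2.INTER_CUBIC))
```

```text
[ 0.5508 -0.1876  0.0676] [[-0.948   0.3182  0.0019]
 [ 0.3182  0.948  -0.0003]
 [-0.0019  0.0003 -1.    ]] [-0.4837 -0.0068  0.4074] 0.49852126928030693
```

View pics/s4c.png

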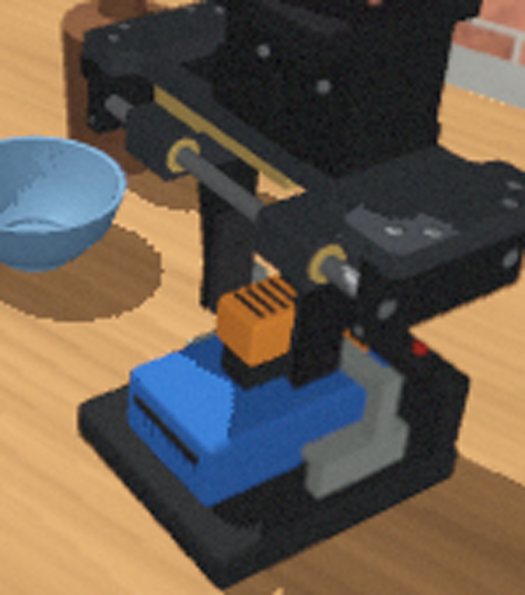

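Request:
servo_tool --deltas '[{"tx": 0, "ty": 0, "tz": 0, "ax": 0, "ay": 0, "az": 0, "claw": 29}, {"tx": 0, "ty": 0, "tz": 0, "ax": 0, "ay": 0, "az": 0, "claw": 29}, {"tx": 0, "ty": 0, "tz": 0, "ax": 0, "ay": 0, "az": 0, "claw": 26}, {"tx": 0, "ty": 0, "tz": 0, "ax": 0, "ay": 0, "az": 0, "claw": 20}, {"tx": 0, "ty": 0, "tz": 0, "ax": 0, "ay": 0, "az": 0, "claw": 10}, {"tx": 0, "ty": 0, "tz": 0, "ax": 0, "ay": 0, "az": 0, "claw": 0}, {"tx": 0, "ty": 0, "tz": 0, "ax": 0, "ay": 0, "az": 0, "claw": 0}, {"tx": 0, "ty": 0, "tz": 0, "ax": 0, "ay": 0, "az": 0, "claw": 0}]'

```text
time_s: 5.98
tcp_pos: [0.55, -0.1878, 0.0667]
ee_rot: [[-0.948, 0.319, -0.0], [0.319, 0.948, -0.0], [-0.0, -0.0, -1.0]]
wrist_force: [-0.2, -2.7, 1.2]
gripper_width: 0.296
gripper_force: 30.0
```

Request:
servo_tool --deltas '[{"tx": 0, "ty": -0.5, "tz": 1, "ax": 0, "ay": 0, "az": 0, "claw": 0}, {"tx": 0, "ty": -0.5, "tz": 2, "ax": 0, "ay": 0, "az": 0, "claw": 0}, {"tx": 0, "ty": -0.5, "tz": 2, "ax": 0, "ay": 0, "az": 0, "claw": 0}, {"tx": 0, "ty": -0.5, "tz": 2, "ax": 0, "ay": 0, "az": 0, "claw": 0}]'

```text
time_s: 6.32
tcp_pos: [0.55, -0.1878, 0.0644]
ee_rot: [[-0.948, 0.319, 0.0], [0.319, 0.948, 0.0], [-0.0, 0.0, -1.0]]
wrist_force: [0.6, -0.8, 0.0]
gripper_width: 0.295
gripper_force: 30.0
```

Request:
servo_tool --deltas '[{"tx": 0, "ty": 0, "tz": 1, "ax": 0, "ay": 0, "az": 0, "claw": 0}, {"tx": 0, "ty": 0, "tz": 2, "ax": 0, "ay": 0, "az": 0, "claw": 0}, {"tx": 0, "ty": 0, "tz": 2, "ax": 0, "ay": 0, "az": 0, "claw": 0}, {"tx": 0, "ty": 0, "tz": 2, "ax": 0, "ay": 0, "az": 0, "claw": 0}]'

```text
time_s: 6.65
tcp_pos: [0.55, -0.1879, 0.063]
ee_rot: [[-0.948, 0.318, 0.0], [0.318, 0.948, 0.0], [-0.0, 0.0, -1.0]]
wrist_force: [-2.0, 0.8, 3.4]
gripper_width: 0.295
gripper_force: 30.0
```

Request:
servo_tool --deltas '[{"tx": 0, "ty": 0, "tz": 1, "ax": 0, "ay": 0, "az": 0, "claw": 0}, {"tx": 0, "ty": 0, "tz": 1, "ax": 0, "ay": 0, "az": 0, "claw": 0}, {"tx": 0, "ty": 0, "tz": 1, "ax": 0, "ay": 0, "az": 0, "claw": 0}]'

```text
time_s: 6.9
tcp_pos: [0.55, -0.1879, 0.0619]
ee_rot: [[-0.948, 0.318, 0.0], [0.318, 0.948, 0.0], [-0.0, 0.0, -1.0]]
wrist_force: [-1.4, 0.5, 3.2]
gripper_width: 0.295
gripper_force: 30.0
```

Request:
servo_tool --deltas '[{"tx": 0, "ty": 0, "tz": 1, "ax": 0, "ay": 0, "az": 0, "claw": 0}, {"tx": 0, "ty": 0, "tz": 1, "ax": 0, "ay": 0, "az": 0, "claw": 0}, {"tx": 0, "ty": 0, "tz": 1, "ax": 0, "ay": 0, "az": 0, "claw": 0}]'

```text
time_s: 7.15
tcp_pos: [0.55, -0.1879, 0.0609]
ee_rot: [[-0.948, 0.318, 0.0], [0.318, 0.948, -0.0], [-0.0, 0.0, -1.0]]
wrist_force: [-1.4, 2.7, 5.9]
gripper_width: 0.299
gripper_force: 30.0
```

Request:
servo_tool --deltas '[{"tx": 0, "ty": 0, "tz": 1, "ax": 0, "ay": 0, "az": 0, "claw": 0}, {"tx": 0, "ty": 0, "tz": 1, "ax": 0, "ay": 0, "az": 0, "claw": 0}, {"tx": 0, "ty": 0, "tz": 1, "ax": 0, "ay": 0, "az": 0, "claw": 0}]'

```text
time_s: 7.4
tcp_pos: [0.5501, -0.1879, 0.06]
ee_rot: [[-0.948, 0.318, 0.0], [0.318, 0.948, -0.0], [-0.0, 0.0, -1.0]]
wrist_force: [-1.3, 1.6, 5.8]
gripper_width: 0.295
gripper_force: 30.0
```

Request:
servo_tool --deltas '[{"tx": 0, "ty": 0, "tz": 1, "ax": 0, "ay": 0, "az": 0, "claw": 0}, {"tx": 0, "ty": 0, "tz": 1, "ax": 0, "ay": 0, "az": 0, "claw": 0}, {"tx": 0, "ty": 0, "tz": 1, "ax": 0, "ay": 0, "az": 0, "claw": 0}]'

```text
time_s: 7.65
tcp_pos: [0.5501, -0.1879, 0.0592]
ee_rot: [[-0.948, 0.318, 0.0], [0.318, 0.948, -0.0], [-0.0, 0.0, -1.0]]
wrist_force: [-1.6, 1.4, 6.3]
gripper_width: 0.298
gripper_force: 30.0
```

Request:
servo_tool --deltas '[{"tx": 0, "ty": 0, "tz": 0.7, "ax": 0, "ay": 0, "az": 0, "claw": 0}, {"tx": 0, "ty": 0, "tz": 0.7, "ax": 0, "ay": 0, "az": 0, "claw": 0}, {"tx": 0, "ty": 0, "tz": 0.7, "ax": 0, "ay": 0, "az": 0, "claw": 0}]'

```text
time_s: 7.9
tcp_pos: [0.5501, -0.1879, 0.0586]
ee_rot: [[-0.948, 0.318, 0.001], [0.318, 0.948, -0.0], [-0.001, 0.0, -1.0]]
wrist_force: [-1.2, 2.1, 8.4]
gripper_width: 0.297
gripper_force: 30.0
```

Run:
```python
from h import *
f=[]
for i in range(5):
    capture('side'); s=sense(); f.append(s['wrist_force'])
print(np.mean(f,0),np.std(f,0),s['tcp_pos'])
```

```text
[-2.204   1.6049  7.5877] [0.284  0.4327 0.2856] [ 0.5501 -0.1879  0.0586]
```

Request:
servo_tool --deltas '[{"tx": 0, "ty": 0, "tz": 0.5, "ax": 0, "ay": 0, "az": 0, "claw": 0}, {"tx": 0, "ty": 0, "tz": 0.5, "ax": 0, "ay": 0, "az": 0, "claw": 0}, {"tx": 1, "ty": 0, "tz": 0.5, "ax": 0, "ay": 0, "az": 0, "claw": 0}, {"tx": 1.5, "ty": 0, "tz": 0.5, "ax": 0, "ay": 0, "az": 0, "claw": 0}, {"tx": 2, "ty": 0, "tz": 0.5, "ax": 0, "ay": 0, "az": 0, "claw": 0}]'

```text
time_s: 8.57
tcp_pos: [0.5499, -0.1878, 0.0588]
ee_rot: [[-0.948, 0.318, 0.004], [0.318, 0.948, -0.001], [-0.005, 0.0, -1.0]]
wrist_force: [1.1, 0.0, 7.2]
gripper_width: 0.299
gripper_force: 30.0
```

Request:
servo_tool --deltas '[{"tx": 1, "ty": 0, "tz": 0, "ax": 0, "ay": 0, "az": 0, "claw": 0}, {"tx": 2, "ty": 0, "tz": 0, "ax": 0, "ay": 0, "az": 0, "claw": 0}]'

```text
time_s: 8.73
tcp_pos: [0.5497, -0.1877, 0.0594]
ee_rot: [[-0.948, 0.317, 0.008], [0.317, 0.948, -0.002], [-0.008, 0.0, -1.0]]
wrist_force: [3.4, -2.9, 6.4]
gripper_width: 0.294
gripper_force: 30.0
```

Request:
servo_tool --deltas '[{"tx": 0, "ty": 0, "tz": 0.8, "ax": 0, "ay": 0, "az": 0, "claw": 0}, {"tx": 0, "ty": 0, "tz": 1.5, "ax": 0, "ay": 0, "az": 0, "claw": 0}, {"tx": 0, "ty": 0, "tz": 1.5, "ax": 0, "ay": 0, "az": 0, "claw": 0}]'

```text
time_s: 8.98
tcp_pos: [0.5498, -0.1877, 0.058]
ee_rot: [[-0.948, 0.317, 0.008], [0.317, 0.948, -0.002], [-0.008, 0.0, -1.0]]
wrist_force: [1.1, -1.5, 8.8]
gripper_width: 0.297
gripper_force: 30.0
```

```bash
cat > f.py <<'E'
from h import *
f=[]
for i in range(4):
    capture('wrist'); s=sense(); f.append(s['wrist_force'])
F=np.mean(f,0); R=np.array(s['ee_rot']); print('world',F,'tool',R.T@F,s['tcp_pos'],'moment',s['moment'],'tilt',R[:,2],s['gripper_width'],s['time_s'])
d=np.array(s['tcp_pos'])-[.55,-.1879,.0586]; print('slid mm',1000*np.dot(d,[-.949,.316,0]),'lat',1000*np.dot(d,[.316,.949,0]))
E
python3 f.py
```

```text
world [ 2.1253 -1.3952  7.8084] tool [-2.524  -0.6461 -7.7876] [ 0.5498 -0.1877  0.0581] moment [-0.4982 -0.6103 -0.0558] tilt [ 0.0081 -0.0023 -1.    ] 0.2914897279780979 9.1833
slid mm 0.2673457999583603 lat 0.08836538359154766
```

Request:
servo_tool --deltas '[{"tx": 1, "ty": 0, "tz": 0.3, "ax": 0, "ay": 0, "az": 0, "claw": 0}, {"tx": 2, "ty": 0, "tz": 0.5, "ax": 0, "ay": 0, "az": 0, "claw": 0}, {"tx": 2, "ty": 0, "tz": 0.5, "ax": 0, "ay": 0, "az": 0, "claw": 0}]'

```text
time_s: 9.43
tcp_pos: [0.5494, -0.1874, 0.0583]
ee_rot: [[-0.949, 0.316, 0.012], [0.316, 0.949, -0.003], [-0.012, 0.001, -1.0]]
wrist_force: [4.9, -2.9, 7.8]
gripper_width: 0.296
gripper_force: 30.0
```

```bash
python3 f.py
```

```text
world [ 4.6224 -3.2586  7.8113] tool [-5.5087 -1.6236 -7.7473] [ 0.5494 -0.1874  0.0582] moment [-0.8379 -1.0707  0.0752] tilt [ 0.0115 -0.0032 -0.9999] 0.2943872394263187 9.6333
slid mm 0.6860587882697032 lat 0.25391770772204264
```

Request:
servo_tool --deltas '[{"tx": 1, "ty": -0.3, "tz": 0.2, "ax": 0, "ay": 0, "az": 0, "claw": 0}, {"tx": 2, "ty": -0.6, "tz": 0.5, "ax": 0, "ay": 0, "az": 0, "claw": 0}, {"tx": 2, "ty": -0.6, "tz": 0.5, "ax": 0, "ay": 0, "az": 0, "claw": 0}]'

```text
time_s: 9.88
tcp_pos: [0.5483, -0.1872, 0.0581]
ee_rot: [[-0.949, 0.316, 0.014], [0.316, 0.949, -0.003], [-0.014, 0.001, -1.0]]
wrist_force: [5.6, -1.5, 8.3]
gripper_width: 0.297
gripper_force: 30.0
```

```bash
python3 f.py
```

```text
world [ 5.5941 -1.9077  8.2848] tool [-6.0248 -0.0297 -8.2019] [ 0.5483 -0.1872  0.058 ] moment [-0.597  -1.4464 -0.003 ] tilt [ 0.0136 -0.0032 -0.9999] 0.29939355721727096 10.0833
slid mm 1.8315079989399228 lat 0.14156573427600302
```

Request:
servo_tool --deltas '[{"tx": 1, "ty": 0, "tz": 0, "ax": 0, "ay": 0, "az": 0, "claw": 0}, {"tx": 2, "ty": 0, "tz": 0, "ax": 0, "ay": 0, "az": 0, "claw": 0}, {"tx": 2, "ty": 0, "tz": 0, "ax": 0, "ay": 0, "az": 0, "claw": 0}]'

```text
time_s: 10.33
tcp_pos: [0.5464, -0.1865, 0.0581]
ee_rot: [[-0.949, 0.316, 0.014], [0.316, 0.949, -0.003], [-0.014, 0.001, -1.0]]
wrist_force: [5.9, -1.7, 9.0]
gripper_width: 0.296
gripper_force: 30.0
```

```bash
python3 f.py
```

```text
world [ 5.1872 -2.0014  8.0934] tool [-5.6662 -0.2477 -8.0155] [ 0.5465 -0.1865  0.058 ] moment [-0.5844 -1.4358 -0.0475] tilt [ 0.0137 -0.0031 -0.9999] 0.29616870505620807 10.5333
slid mm 3.812059489528998 lat 0.2181308218836321
```

Request:
servo_tool --deltas '[{"tx": 1.5, "ty": 0, "tz": 0, "ax": 0, "ay": 0, "az": 0, "claw": 0}, {"tx": 3, "ty": 0, "tz": 0, "ax": 0, "ay": 0, "az": 0, "claw": 0}, {"tx": 4.5, "ty": 0, "tz": 0, "ax": 0, "ay": 0, "az": 0, "claw": 0}, {"tx": 6, "ty": 0, "tz": 0, "ax": 0, "ay": 0, "az": 0, "claw": 0}]'

```text
time_s: 10.87
tcp_pos: [0.541, -0.1846, 0.0581]
ee_rot: [[-0.949, 0.316, 0.014], [0.316, 0.949, -0.003], [-0.015, 0.002, -1.0]]
wrist_force: [6.3, -2.7, 8.0]
gripper_width: 0.293
gripper_force: 30.0
```

Request:
servo_tool --deltas '[{"tx": 1.5, "ty": 0, "tz": 0, "ax": 0, "ay": 0, "az": 0, "claw": 0}, {"tx": 3, "ty": 0, "tz": 0, "ax": 0, "ay": 0, "az": 0, "claw": 0}, {"tx": 4.5, "ty": 0, "tz": 0, "ax": 0, "ay": 0, "az": 0, "claw": 0}, {"tx": 6, "ty": 0, "tz": 0, "ax": 0, "ay": 0, "az": 0, "claw": 0}]'

```text
time_s: 11.2
tcp_pos: [0.5353, -0.1827, 0.0581]
ee_rot: [[-0.949, 0.316, 0.014], [0.316, 0.949, -0.003], [-0.014, 0.002, -1.0]]
wrist_force: [5.9, -2.5, 7.7]
gripper_width: 0.295
gripper_force: 30.0
```

```bash
python3 f.py
```

```text
world [ 5.1657 -1.6047  8.208 ] tool [-5.5211  0.1234 -8.1322] [ 0.5351 -0.1826  0.058 ] moment [-0.4258 -1.426   0.0027] tilt [ 0.0136 -0.0029 -0.9999] 0.29559855772493043 11.4
slid mm 15.85336952304068 lat 0.3284593139786995
```

Sliding smoothly at 5.5 N. Stay pressed all the way out, past 45 mm.

Request:
servo_tool --deltas '[{"tx": 2, "ty": 0, "tz": 0, "ax": 0, "ay": 0, "az": 0, "claw": 0}, {"tx": 4, "ty": 0, "tz": 0, "ax": 0, "ay": 0, "az": 0, "claw": 0}, {"tx": 6, "ty": 0, "tz": 0, "ax": 0, "ay": 0, "az": 0, "claw": 0}, {"tx": 8, "ty": 0, "tz": 0, "ax": 0, "ay": 0, "az": 0, "claw": 0}, {"tx": 10, "ty": 0, "tz": 0, "ax": 0, "ay": 0, "az": 0, "claw": 0}, {"tx": 12, "ty": 0, "tz": 0, "ax": 0, "ay": 0, "az": 0, "claw": 0}, {"tx": 14, "ty": 0, "tz": 0, "ax": 0, "ay": 0, "az": 0, "claw": 0}, {"tx": 16, "ty": 0, "tz": 0, "ax": 0, "ay": 0, "az": 0, "claw": 0}]'

```text
time_s: 12.07
tcp_pos: [0.5205, -0.1776, 0.0581]
ee_rot: [[-0.949, 0.316, 0.015], [0.316, 0.949, -0.003], [-0.015, 0.002, -1.0]]
wrist_force: [5.6, -1.8, 9.1]
gripper_width: 0.297
gripper_force: 30.0
```

```bash
python3 f.py
```

```text
world [ 4.8704 -1.2779  8.0328] tool [-5.1387  0.3416 -7.9598] [ 0.5201 -0.1775  0.058 ] moment [-0.5502 -1.5361  0.0401] tilt [ 0.0141 -0.0029 -0.9999] 0.2961720290856413 12.2667
slid mm 31.676238944097253 lat 0.4345884208103428
```

Request:
servo_tool --deltas '[{"tx": 2.5, "ty": 0, "tz": 0, "ax": 0, "ay": 0, "az": 0, "claw": 0}, {"tx": 5, "ty": 0, "tz": 0, "ax": 0, "ay": 0, "az": 0, "claw": 0}, {"tx": 7.5, "ty": 0, "tz": 0, "ax": 0, "ay": 0, "az": 0, "claw": 0}, {"tx": 10, "ty": 0, "tz": 0, "ax": 0, "ay": 0, "az": 0, "claw": 0}, {"tx": 12.5, "ty": 0, "tz": 0, "ax": 0, "ay": 0, "az": 0, "claw": 0}, {"tx": 15, "ty": 0, "tz": 0, "ax": 0, "ay": 0, "az": 0, "claw": 0}, {"tx": 17.5, "ty": 0, "tz": 0, "ax": 0, "ay": 0, "az": 0, "claw": 0}, {"tx": 20, "ty": 0, "tz": 0, "ax": 0, "ay": 0, "az": 0, "claw": 0}, {"tx": 22, "ty": 0, "tz": 0, "ax": 0, "ay": 0, "az": 0, "claw": 0}, {"tx": 22, "ty": 0, "tz": 0, "ax": 0, "ay": 0, "az": 0, "claw": 0}]'

```text
time_s: 13.1
tcp_pos: [0.4994, -0.1703, 0.058]
ee_rot: [[-0.949, 0.316, 0.015], [0.316, 0.949, -0.003], [-0.015, 0.002, -1.0]]
wrist_force: [4.5, -1.3, 8.6]
gripper_width: 0.297
gripper_force: 30.0
```

```bash
python3 f.py
```

```text
world [ 5.002  -1.3462  8.4569] tool [-5.2941  0.3218 -8.3798] [ 0.4995 -0.1703  0.0579] moment [-0.5269 -1.6252  0.0567] tilt [ 0.0145 -0.0026 -0.9999] 0.2931485058694062 13.3
slid mm 53.524512810719266 lat 0.7304221006443414
```

Request:
servo_tool --deltas '[{"tx": 0, "ty": 0, "tz": -3, "ax": 0, "ay": 0, "az": 0, "claw": 0}, {"tx": 0, "ty": 0, "tz": -6, "ax": 0, "ay": 0, "az": 0, "claw": 0}, {"tx": 0, "ty": 0, "tz": -9, "ax": 0, "ay": 0, "az": 0, "claw": 0}, {"tx": 0, "ty": 0, "tz": -12, "ax": 0, "ay": 0, "az": 0, "claw": 0}, {"tx": 0, "ty": 0, "tz": -15, "ax": 0, "ay": 0, "az": 0, "claw": 0}, {"tx": 0, "ty": 0, "tz": -18, "ax": 0, "ay": 0, "az": 0, "claw": 0}, {"tx": 0, "ty": 0, "tz": -22, "ax": 0, "ay": 0, "az": 0, "claw": 0}, {"tx": 0, "ty": 0, "tz": -26, "ax": 0, "ay": 0, "az": 0, "claw": 0}, {"tx": 0, "ty": 0, "tz": -26, "ax": 0, "ay": 0, "az": 0, "claw": 0}]'

```text
time_s: 14.05
tcp_pos: [0.4926, -0.1695, 0.0812]
ee_rot: [[-0.948, 0.319, -0.0], [0.319, 0.948, -0.0], [0.0, -0.0, -1.0]]
wrist_force: [0.4, -0.3, -3.3]
gripper_width: 0.293
gripper_force: 30.0
```

```bash
python3 f.py
python3 - <<'E'
from h import *
im=capture('side'); cv2.imwrite('pics/s5.png',im[100:330,180:420].repeat(2,0).repeat(2,1))
T=cw('top'); capture('top')
m=trace('tray','top')[0]['mask'].astype(np.uint8)
c=max(cv2.findContours(m,0,1)[0],key=cv2.contourArea).reshape(-1,2)
W=atz('top',c,T,0.028)[:,:2].astype(np.float32)*1000
print(cv2.minAreaRect(W)); print(W[cv2.approxPolyDP(W.astype(np.float32),20,True).shape[0]*0:1], cv2.approxPolyDP(W,25,True).reshape(-1,2))
E
```

```text
world [ 0.3445  0.1382 -3.3129] tool [-0.2853  0.2411  3.3127] [ 0.4924 -0.1694  0.0806] moment [-0.0701  0.0015  0.0154] tilt [-0.0008  0.0002 -1.    ] 0.29668575567182137 14.25
slid mm 60.489588892728094 lat -0.637280465725757
((595.953369140625, 184.9578094482422), (139.0456085205078, 166.59230041503906), 77.6107406616211)
[[686.6907 229.1659]] [[686.6907 229.1659]
 [532.646  266.9692]
 [502.5915 141.8496]
 [657.1215 101.5984]]
```

View pics/s5.png

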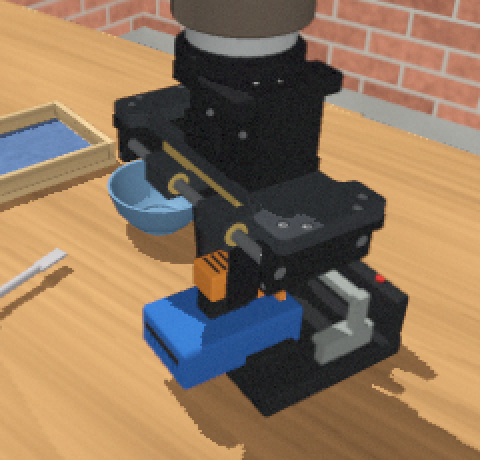

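Run:
```python
from h import *
delta([0.595,0.185,0.15],166.1)
```

```text
d mm [ 15.9305 368.5659 -69.3265] rot [-0.0001 -0.0006 -0.0817]
```

Request:
servo_tool --deltas '[{"tx": 0, "ty": 0, "tz": -10, "ax": 0, "ay": 0, "az": 0, "claw": 0}, {"tx": 0, "ty": 0, "tz": -25, "ax": 0, "ay": 0, "az": 0, "claw": 0}, {"tx": 0, "ty": 0, "tz": -40, "ax": 0, "ay": 0, "az": 0, "claw": 0}, {"tx": 0, "ty": 0, "tz": -55, "ax": 0, "ay": 0, "az": 0, "claw": 0}, {"tx": 0, "ty": 0, "tz": -65, "ax": 0, "ay": 0, "az": 0, "claw": 0}, {"tx": 0, "ty": 0, "tz": -70, "ax": 0, "ay": 0, "az": 0, "claw": 0}, {"tx": 0, "ty": 0, "tz": -70, "ax": 0, "ay": 0, "az": 0, "claw": 0}]'

```text
time_s: 14.98
tcp_pos: [0.4935, -0.1695, 0.1524]
ee_rot: [[-0.948, 0.318, 0.003], [0.318, 0.948, -0.0], [-0.003, 0.001, -1.0]]
wrist_force: [0.6, -0.6, -3.1]
gripper_width: 0.289
gripper_force: 30.0
```

Request:
servo_tool --deltas '[{"tx": 1, "ty": 12, "tz": 0, "ax": 0, "ay": 0, "az": -0.003, "claw": 0}, {"tx": 2, "ty": 36, "tz": 0, "ax": 0, "ay": 0, "az": -0.01, "claw": 0}, {"tx": 3, "ty": 66, "tz": 0, "ax": 0, "ay": 0, "az": -0.015, "claw": 0}, {"tx": 4, "ty": 98, "tz": 0, "ax": 0, "ay": 0, "az": -0.022, "claw": 0}, {"tx": 6, "ty": 131, "tz": 0, "ax": 0, "ay": 0, "az": -0.03, "claw": 0}, {"tx": 7, "ty": 164, "tz": 0, "ax": 0, "ay": 0, "az": -0.037, "claw": 0}, {"tx": 9, "ty": 197, "tz": 0, "ax": 0, "ay": 0, "az": -0.044, "claw": 0}, {"tx": 10, "ty": 230, "tz": 0, "ax": 0, "ay": 0, "az": -0.052, "claw": 0}, {"tx": 11, "ty": 263, "tz": 0, "ax": 0, "ay": 0, "az": -0.06, "claw": 0}, {"tx": 13, "ty": 294, "tz": 0, "ax": 0, "ay": 0, "az": -0.067, "claw": 0}, {"tx": 14, "ty": 320, "tz": 0, "ax": 0, "ay": 0, "az": -0.075, "claw": 0}, {"tx": 16, "ty": 340, "tz": 0, "ax": 0, "ay": 0, "az": -0.082, "claw": 0}]'

```text
time_s: 15.98
tcp_pos: [0.5857, 0.1608, 0.1493]
ee_rot: [[-0.971, 0.238, -0.002], [0.238, 0.971, -0.001], [0.002, -0.001, -1.0]]
wrist_force: [0.1, -0.6, -4.1]
gripper_width: 0.292
gripper_force: 30.0
```

Request:
servo_tool --deltas '[{"tx": 0, "ty": 12, "tz": 0, "ax": 0, "ay": 0, "az": 0, "claw": 0}, {"tx": 0, "ty": 21, "tz": 0, "ax": 0, "ay": 0, "az": 0, "claw": 0}, {"tx": 0, "ty": 28, "tz": 0, "ax": 0, "ay": 0, "az": 0, "claw": 0}, {"tx": 0, "ty": 28, "tz": 0, "ax": 0, "ay": 0, "az": 0, "claw": 0}, {"tx": 0, "ty": 28, "tz": 0, "ax": 0, "ay": 0, "az": 0, "claw": 0}, {"tx": 0, "ty": 28, "tz": 0, "ax": 0, "ay": 0, "az": 0, "claw": 0}]'

```text
time_s: 16.48
tcp_pos: [0.5923, 0.1841, 0.1509]
ee_rot: [[-0.971, 0.241, -0.001], [0.241, 0.971, -0.0], [0.001, -0.001, -1.0]]
wrist_force: [0.1, -0.8, -4.2]
gripper_width: 0.296
gripper_force: 30.0
```

```bash
python3 f.py|head -1
python3 - <<'E'
from h import *
s=sense(); T=cw('wrist',s); im=capture('wrist'); cv2.imwrite('pics/w6.png',im)
side=capture('side')
cv2.imwrite('pics/c6.png',np.hstack([im[:, 60:460],side[:,60:460]]))
print(proj('wrist',[(0.595+a*.9707+b*.2402,0.185-a*.2402+b*.9707,.028) for a,b in((-.083,-.0655),(-.083,.0655),(.083,.0655),(.083,-.0655))],T).round(0).tolist())
delta([0.595,0.185,0.10],166.1)
E
```

```text
world [ 0.4198 -0.0444 -2.9151] tool [-0.418   0.0578  2.9151] [0.5926 0.1844 0.1511] moment [ 0.0241 -0.0719  0.0106] tilt [ 0.0001  0.0001 -1.    ] 0.2985291737167816 16.6833
[[178.0, 97.0], [331.0, 97.0], [319.0, 268.0], [190.0, 268.0]]
d mm [-2.1667  0.863  51.1127] rot [ 0.0002  0.0001 -0.0002]
```

View pics/c6.png

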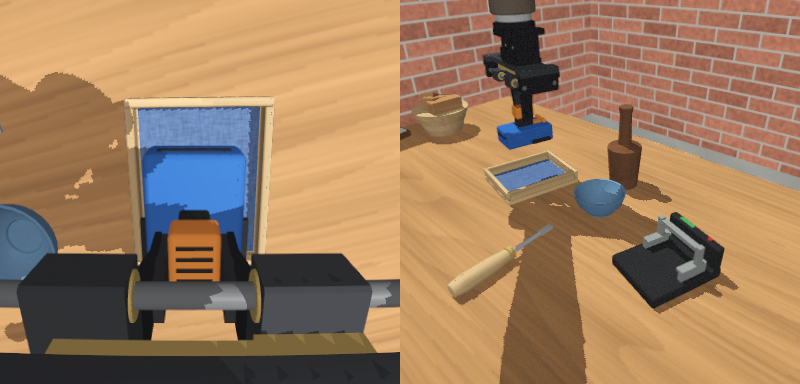

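Request:
servo_tool --deltas '[{"tx": -2, "ty": 2, "tz": 10, "ax": 0, "ay": 0, "az": 0, "claw": 0}, {"tx": -2, "ty": 4, "tz": 22, "ax": 0, "ay": 0, "az": 0, "claw": 0}, {"tx": -2, "ty": 4, "tz": 36, "ax": 0, "ay": 0, "az": 0, "claw": 0}, {"tx": -2, "ty": 4, "tz": 50, "ax": 0, "ay": 0, "az": 0, "claw": 0}, {"tx": -2, "ty": 4, "tz": 62, "ax": 0, "ay": 0, "az": 0, "claw": 0}, {"tx": -2, "ty": 4, "tz": 71, "ax": 0, "ay": 0, "az": 0, "claw": 0}, {"tx": -2, "ty": 4, "tz": 77, "ax": 0, "ay": 0, "az": 0, "claw": 0}, {"tx": -2, "ty": 4, "tz": 80, "ax": 0, "ay": 0, "az": 0, "claw": 0}, {"tx": -2, "ty": 4, "tz": 80, "ax": 0, "ay": 0, "az": 0, "claw": 0}]'

```text
time_s: 17.53
tcp_pos: [0.5953, 0.1884, 0.0699]
ee_rot: [[-0.971, 0.24, -0.001], [0.24, 0.971, -0.001], [0.001, -0.001, -1.0]]
wrist_force: [0.1, -0.4, -3.2]
gripper_width: 0.296
gripper_force: 30.0
```

```bash
python3 f.py|head -1
python3 - <<'E'
from h import *
im=capture('wrist'); side=capture('side')
cv2.imwrite('pics/c7.png',np.hstack([im[:, 60:460],cv2.resize(side[90:230,120:266],(400,384))]))
E
```

```text
world [ 0.1181 -0.0552 -3.3028] tool [-0.1233 -0.0294  3.3029] [0.5962 0.1888 0.0718] moment [-0.0291  0.0141  0.0015] tilt [ 0.0017  0.0009 -1.    ] 0.30026457829943815 17.7333
```

View pics/c7.png

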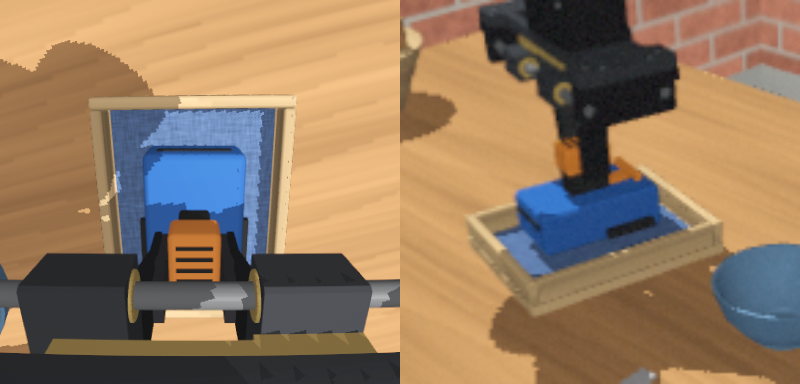

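Request:
servo_tool --deltas '[{"tx": 0, "ty": 0, "tz": 2, "ax": 0, "ay": 0, "az": 0, "claw": 0}, {"tx": 0, "ty": 0, "tz": 4, "ax": 0, "ay": 0, "az": 0, "claw": 0}, {"tx": 0, "ty": 0, "tz": 6, "ax": 0, "ay": 0, "az": 0, "claw": 0}, {"tx": 0, "ty": 0, "tz": 8, "ax": 0, "ay": 0, "az": 0, "claw": 0}, {"tx": 0, "ty": 0, "tz": 9, "ax": 0, "ay": 0, "az": 0, "claw": 0}, {"tx": 0, "ty": 0, "tz": 9, "ax": 0, "ay": 0, "az": 0, "claw": 0}, {"tx": 0, "ty": 0, "tz": 9, "ax": 0, "ay": 0, "az": 0, "claw": 0}]'

```text
time_s: 18.42
tcp_pos: [0.5956, 0.1885, 0.0618]
ee_rot: [[-0.971, 0.24, -0.0], [0.24, 0.971, -0.0], [0.0, -0.0, -1.0]]
wrist_force: [0.3, 0.5, -3.8]
gripper_width: 0.297
gripper_force: 30.0
```

Request:
servo_tool --deltas '[{"tx": 0, "ty": 0, "tz": 1, "ax": 0, "ay": 0, "az": 0, "claw": 0}, {"tx": 0, "ty": 0, "tz": 2, "ax": 0, "ay": 0, "az": 0, "claw": 0}, {"tx": 0, "ty": 0, "tz": 2, "ax": 0, "ay": 0, "az": 0, "claw": 0}, {"tx": 0, "ty": 0, "tz": 2, "ax": 0, "ay": 0, "az": 0, "claw": 0}]'

```text
time_s: 18.75
tcp_pos: [0.5955, 0.1885, 0.0598]
ee_rot: [[-0.971, 0.24, -0.0], [0.24, 0.971, -0.0], [0.0, -0.0, -1.0]]
wrist_force: [-0.9, -0.3, -3.5]
gripper_width: 0.297
gripper_force: 30.0
```

Request:
servo_tool --deltas '[{"tx": 0, "ty": 0, "tz": 1, "ax": 0, "ay": 0, "az": 0, "claw": 0}, {"tx": 0, "ty": 0, "tz": 2, "ax": 0, "ay": 0, "az": 0, "claw": 0}, {"tx": 0, "ty": 0, "tz": 2, "ax": 0, "ay": 0, "az": 0, "claw": 0}, {"tx": 0, "ty": 0, "tz": 2, "ax": 0, "ay": 0, "az": 0, "claw": 0}]'

```text
time_s: 19.08
tcp_pos: [0.5956, 0.1885, 0.0579]
ee_rot: [[-0.971, 0.24, -0.0], [0.24, 0.971, -0.0], [0.0, -0.0, -1.0]]
wrist_force: [0.1, 0.3, -3.1]
gripper_width: 0.297
gripper_force: 30.0
```

Request:
servo_tool --deltas '[{"tx": 0, "ty": 0, "tz": 1, "ax": 0, "ay": 0, "az": 0, "claw": 0}, {"tx": 0, "ty": 0, "tz": 1.5, "ax": 0, "ay": 0, "az": 0, "claw": 0}, {"tx": 0, "ty": 0, "tz": 1.5, "ax": 0, "ay": 0, "az": 0, "claw": 0}, {"tx": 0, "ty": 0, "tz": 1.5, "ax": 0, "ay": 0, "az": 0, "claw": 0}]'

```text
time_s: 19.42
tcp_pos: [0.5957, 0.1886, 0.0569]
ee_rot: [[-0.971, 0.24, 0.0], [0.24, 0.971, 0.0], [-0.0, 0.0, -1.0]]
wrist_force: [-1.7, -0.7, 1.0]
gripper_width: 0.297
gripper_force: 30.0
```

Request:
servo_tool --deltas '[{"tx": 0, "ty": 0, "tz": 1, "ax": 0, "ay": 0, "az": 0, "claw": 0}, {"tx": 0, "ty": 0, "tz": 1.5, "ax": 0, "ay": 0, "az": 0, "claw": 0}, {"tx": 0, "ty": 0, "tz": 1.5, "ax": 0, "ay": 0, "az": 0, "claw": 0}, {"tx": 0, "ty": 0, "tz": 1.5, "ax": 0, "ay": 0, "az": 0, "claw": 0}]'

```text
time_s: 19.75
tcp_pos: [0.5956, 0.1886, 0.055]
ee_rot: [[-0.971, 0.24, 0.0], [0.24, 0.971, 0.0], [-0.0, 0.0, -1.0]]
wrist_force: [0.1, -0.5, 0.5]
gripper_width: 0.298
gripper_force: 30.0
```

```bash
python3 f.py|head -1
```

```text
world [-1.2947 -0.4743  0.4547] tool [ 1.1432 -0.7709 -0.4548] [0.5956 0.1885 0.0549] moment [-0.1165  0.2895 -0.0422] tilt [ 0.0001 -0.     -1.    ] 0.2996542370066345 19.95
```

Request:
servo_tool --deltas '[{"tx": 0, "ty": 0, "tz": 0, "ax": 0, "ay": 0, "az": 0, "claw": 28}, {"tx": 0, "ty": 0, "tz": 0, "ax": 0, "ay": 0, "az": 0, "claw": 32}, {"tx": 0, "ty": 0, "tz": 0, "ax": 0, "ay": 0, "az": 0, "claw": 40}, {"tx": 0, "ty": 0, "tz": 0, "ax": 0, "ay": 0, "az": 0, "claw": 55}, {"tx": 0, "ty": 0, "tz": 0, "ax": 0, "ay": 0, "az": 0, "claw": 60}, {"tx": 0, "ty": 0, "tz": 0, "ax": 0, "ay": 0, "az": 0, "claw": 60}, {"tx": 0, "ty": 0, "tz": 0, "ax": 0, "ay": 0, "az": 0, "claw": 60}]'

```text
time_s: 20.53
tcp_pos: [0.5956, 0.1886, 0.0549]
ee_rot: [[-0.971, 0.24, 0.0], [0.24, 0.971, 0.0], [-0.0, 0.0, -1.0]]
wrist_force: [-1.3, 0.4, 0.5]
gripper_width: 0.641
gripper_force: 0.0
```

Request:
servo_tool --deltas '[{"tx": 0, "ty": 0, "tz": -8, "ax": 0, "ay": 0, "az": 0, "claw": 60}, {"tx": 0, "ty": 0, "tz": -20, "ax": 0, "ay": 0, "az": 0, "claw": 60}, {"tx": 0, "ty": 0, "tz": -40, "ax": 0, "ay": 0, "az": 0, "claw": 60}, {"tx": 0, "ty": 0, "tz": -65, "ax": 0, "ay": 0, "az": 0, "claw": 60}, {"tx": 0, "ty": 0, "tz": -90, "ax": 0, "ay": 0, "az": 0, "claw": 60}, {"tx": 0, "ty": 0, "tz": -115, "ax": 0, "ay": 0, "az": 0, "claw": 60}, {"tx": 0, "ty": 0, "tz": -130, "ax": 0, "ay": 0, "az": 0, "claw": 60}, {"tx": 0, "ty": 0, "tz": -130, "ax": 0, "ay": 0, "az": 0, "claw": 60}, {"tx": 0, "ty": 0, "tz": -130, "ax": 0, "ay": 0, "az": 0, "claw": 60}, {"tx": 0, "ty": 0, "tz": -130, "ax": 0, "ay": 0, "az": 0, "claw": 60}]'

```text
time_s: 21.37
tcp_pos: [0.5949, 0.1883, 0.1842]
ee_rot: [[-0.971, 0.24, -0.002], [0.24, 0.971, -0.0], [0.001, -0.001, -1.0]]
wrist_force: [-0.5, -0.4, -0.5]
gripper_width: 0.687
gripper_force: 0.0
```

```bash
python3 f.py|head -1
python3 - <<'E'
from h import *
im=capture('wrist'); side=capture('side')
cv2.imwrite('pics/c8.png',np.hstack([im[:, 60:460],side[:,60:460]]))
E
```

```text
world [0.1653 0.0526 0.1176] tool [-0.1477  0.0906 -0.118 ] [0.5951 0.1882 0.1836] moment [-0.0654 -0.0525 -0.0037] tilt [-0.0022 -0.0012 -1.    ] 0.6907630969467662 21.5667
```

View pics/c8.png

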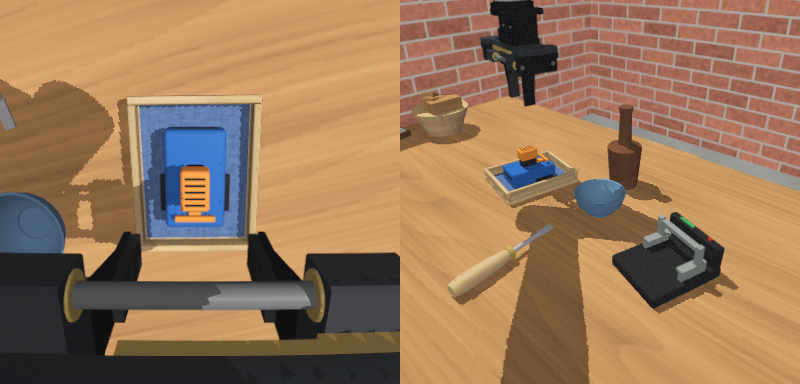

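The pack lies flat and centred in the tray (left view, around (195,177)). The gripper is clear above it, and the gouge, bowl and mallet have not moved.

```bash
python3 -c "
from station import *
print(finish_job())"
```

```text
the job is handed in; nothing more can be done
None
```

The battery pack came off the charger with its cap held down and now lies upright and flat in the tray, released, with the gouge, bowl and mallet unmoved; I handed the job in at about 22 s.

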